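# Put the hooped incense dish away in its sliding-lid box

## Robot

A 6-joint arm with a two-finger parallel gripper is mounted at the origin on the work surface. World frame = base frame: x ahead of the robot, y to its left, z up, the work surface at z = 0. Lengths are in mm, angles in rad, forces in N, time in s.
With the tool pointing down it reaches from about 250 to 800 mm from the base axis. Payload 3.9 kg.
Tool frame: the origin (TCP) lies at the very end of the fingers, on their centre line; the grasp point (between the pads) lies 19 mm behind it (r.grip_point_offset is the distance from the TCP to the grasp point, in mm); z points along the fingers, y is the direction in which the jaws open and shut (so a half turn about z gives the same grasp; the last joint's range is limited). The gripper opens to 85 mm and grips with 20 to 120 N. Pads are 22 mm wide; open, the fingers measure 114 mm over their backs; the gripper's body (76 mm by 85 mm) begins 54 mm behind the grasp point. The pads swing forward as they close: fully open they stand 13 mm farther back than shut.
Start: joints at [-1.218, 0.26, -0.138, 1.173, 0, 1.571], TCP at [181.396, -492.657, 231.304] pointing down, gripper open.
Joint ranges: [-2.78, 2.78], [-0.83, 1.72], [-1.28, 1.37], [-1.9, 2.12], [-1.57, 1.48], [-3.14, 3.14]. Speed limits (rad/s): [2.57, 2.57, 3.14, 3.14, 3.14, 3.14].

## Interface

Orientations are given as a unit quaternion [w, x, y, z].
In Python, from bench import r, viewer, job_done gives the robot as it stands.
- The arm moves only by the tool jog_arm, never from a script. Its argument "rows" is a list that holds one entry, the list of rows, each a list of 6 numbers: the shift along the tool's x, y, z in cm, then the turn, a rotation vector about the tool's x, y, z in rad. A call has 1 to 8 rows; each row shifts and turns the commanded pose from where the row before left it, along the tool's axes as they then stand; what a row does not reach is not made up. A row lasts 1/10 s, in which the tool goes at most 50 mm and 8.59 degrees, less where a joint would pass 70% of its speed; a pose out of reach is approached as far as the arm can. A call with a gripper value outside its range is refused whole. "fingers" is the closure, from 0 (fully open) to 1 (shut), set as the call begins (left out, the last holds). The fingers move at their own pace and stop on an object; "grip_force" is the grip in N (left out, the last holds). Time passes only in rows, so rows that do not move let the fingers close. It gives the time, the measured TCP pose, the force and the opening at its end, in the units of the state.
- r.get_state(): the state, without advancing time (a new reading comes with each control period).
- viewer.camera(name): name is "scene" or "side" or "wrist"; returns a dict with "image" (480x640x3 uint8, red, green, blue), "z_map" (480x640 float32, mm along the optical axis (not along the pixel's ray), 0 where there is no reading), "K" (3x3 intrinsics, pixels), "world_from_camera" (4x4, takes a point from camera to world coordinates). Camera axes: x right, y up, looking along -z (the intrinsics and any distortion apply to the point x, -y, -z); pixel columns grow to the right and rows downward; lengths in mm; the calibration is good to about 2 mm. A picture is of the moment at which its call begins.
- job_done(): hands the job in, once; it reports no verdict.
Trained networks look in a picture, given as the dict that the camera call returned (one of the last four; its "shot" number tells which), for a name from the list of things; names that differ only in an ending like _2 or _b are one class to them, and where a whole thing is asked for, a point or a joint stands for the part that bears it (a point fixed in the world has none). Each returns a list of dicts, best first, with "conf" (0 to 1); they miss things now and then, are a little off and sometimes report something else, mostly with a low value. They report only what shows in the picture. A call takes as long as a camera call. They do not tell look-alikes from the thing itself.
- viewer.spot_in(picture, query): "point" ([column, row] in pixels, amid what is visible of it).
- viewer.landmark_of(picture, query): "point" ([column, row] in pixels: a listed point, or the origin of a listed thing).
The state is a dict: "clock": time; "joint_pos": joint angles; "qvel": joint speeds; "joint_torque": joint torques, N m; "tcp_pos": TCP position; "eef_rot": TCP orientation; "ft_force": force on the tool from outside, world axes, zero at the start; "torque": the same for the moment, N m; "finger_gap": finger opening in mm.
Only numpy, scipy, OpenCV 4.12 (cv2) and the standard library are available. Lean on these libraries where they do the work, as an engineer would, in place of code of your own. Each camera call takes 0.05 s, during which the arm holds its last target.

## Task

Put the incense dish away: take it by its hoop handle, lift it out from under the raised gold step, and lower it (do not drop it) upright onto the floor of the open compartment of the clear acrylic box. Then slide the box's lid fully shut over it and let go. Leave the rooster, the ladle and the two cups standing or lying where they are.

Things in the scene. Friction and masses are not known exactly. Their poses are not given: they have to be found in the camera images.
- dish: Round stubby aluminium incense dish, 70 mm across the rim, 54 mm across the foot, 20 mm high, about 0.2 kg, with a rigid upright hoop handle across it; total height 62 mm. Loose; stands on a 4 mm silicone mat below the front edge of the raised step. Origin: centre of its underside; z up; the hoop lies in its x-z plane.
- hoop: The dish's rigid aluminium hoop handle (same origin and axes as the dish): a square bar 46 mm long along x, 9 mm thick (y and z), its middle 57.5 mm above the dish's underside, on two sloping 8 mm round legs down to the rim at x = -33 and +33 mm.
- hoop_bar (a point): Middle of the hoop's top bar, where to pinch it; bar runs along x, pinch along y.
- step: Fixed raised gold wooden step, open underneath: plank 100 mm deep (x), 350 long (y), underside 150, top 174 mm above the table, on four 22 mm square posts at x = 85 and 147, y = -163 and +163 mm. Two fixed candles on it, 32 mm across, 70 high, at x = 140, y = -110 and +110. Origin on the table, 60 mm in front (-x) of the plank's front edge. Mat below: x 0 to 170, y -150 to +150, 4 mm thick.
- step_edge (a point): Middle of the plank's lower front edge, 150 mm above the table. The dish's centre lies 3 to 12 mm in front (-x of the step) of the line straight below this edge, so the tool must be tilted to reach in from the -x side.
- case: Fixed clear acrylic box, 140 (x) by 290 (y) by 81 mm high, 5 mm walls and floor. Origin: centre of its underside. The half at y < 0 is roofed for good; the half at y > 0 is the compartment, inner x -65 to +65, y +2.5 to +140 mm, floor at z = 5 mm, open above where the lid is slid back.
- bay (a point): Centre of the compartment's floor (x = 0, y = 71.5, z = 5 mm in the box's frame).
- lid (a joint): Sliding lid of the box, metres: 0 = shut (covers the compartment), up to 0.135 = slid back over the roofed half, towards the box's -y. It starts slid back 0.115 to 0.135. The lid is a clear plate 140 (x) by 143 (y) by 5 mm, top at z = 86 mm, reaching 71.5 mm either side of its fin; about 1.5 N to slide.
- lid_fin (a point): Middle of the top edge of the white upright fin on the lid, its handle: 50 mm long (box x), 10 mm thick (box y), 24 mm tall, top 110 mm and foot 86 mm above the table. Moves with the lid; shut, it is at x = 0, y = 72.5 mm in the box's frame.
- rooster: White ceramic rooster figurine, 44 mm wide, about 60 mm long, 100 mm high, loose on the mat under the plank at one side. Origin: centre of its underside.
- cup_a: White ceramic tea cup, 52 mm across, 45 mm high, loose on the mat under the plank on the side away from the rooster. Origin: centre of its underside.
- cup_b: A second white tea cup of the same size, loose on the table between the step and the box. Origin: centre of its underside.
- ladle: Small stainless ladle, bowl 50 mm across, handle 125 mm along its +x, 25 mm high, loose on the table between the step and the box, on the robot's side. Origin: under the middle of its bowl.
Things that resemble listed ones, but are neither listed nor needed, are in the scene too. What is shaped like the dish but pink or purple is not meant.

How it is judged (in metres and radians):
On the way, in this order (a step that is already met when the one before it is completed fails the run):
1. the dish is lifted by its hoop, its underside at least 30 mm above the table (contact force between the fingers and hoop above 0.3 N and height (world z) of dish above 0.03 m), for 0.2 s.
2. the dish, still held by the hoop, is lowered inside the compartment to within 20 mm of its floor (y of dish in the frame of case between 0.03 and 0.12 m and x of dish in the frame of case between -0.04 and 0.04 m and contact force between the fingers and hoop above 0.3 N and z of dish in the frame of case below 0.025 m), for 0.05 s.
3. the lid is slid shut (within 8 mm) with the dish inside (y of dish in the frame of case between 0.03 and 0.12 m and x of dish in the frame of case between -0.04 and 0.04 m and value of joint lid below 0.008 m and z of dish in the frame of case below 0.012 m), for 0.1 s.
At the end, for the whole second after the job is handed in: The dish stands on the floor of the box's compartment (its underside less than 7 mm above the floor), within 40 mm of the compartment's mid-line in x and 30 to 120 mm from the box's centre in y, upright within 7 degrees and at rest; the lid is shut to within 8 mm (all of step 3 and angle between dish's own z axis and vertical below 0.12 rad and linear speed of dish below 0.03 m/s); the robot touches nothing.
It fails at once if the rooster is shifted more than 30 mm or tipped more than 30 degrees (distance of rooster from where it was at the start of the episode above 0.03 m or angle between rooster's own z axis and vertical above 0.524 rad).
It fails at once if the cup by the rooster is shifted more than 30 mm or tipped more than 30 degrees (distance of cup_a from where it was at the start of the episode above 0.03 m or angle between cup_a's own z axis and vertical above 0.524 rad).
It fails at once if the other cup is shifted more than 30 mm or tipped more than 30 degrees (distance of cup_b from where it was at the start of the episode above 0.03 m or angle between cup_b's own z axis and vertical above 0.524 rad).
It fails at once if the ladle is shifted more than 30 mm or tipped more than 30 degrees (distance of ladle from where it was at the start of the episode above 0.03 m or angle between ladle's own z axis and vertical above 0.524 rad).
It also fails if it takes over 72 s, if anything falls off the work surface, if the arm or the gripper's body presses on something with over 40 N, if the wrist force passes 120 N, or if a joint passes its speed limit or range.

## Working session

There is one attempt and no reset: what is moved stays moved. The work goes in short steps, Python scripts to look and compute and a tool call to move; the robot and the scene stay as the last step left them, time stands still between calls to the robot, and variables do not carry over. Pictures are saved under pics/ and viewed, and the job is handed in when it is done.

Besides the shell and the picture viewer there is one more tool, called after "Call:" as a command line: name --argument value ..., lists and objects as JSON in quotes. jog_arm: Moves the arm, as the interface text tells. Its arguments: {"type":"object","properties":{"rows":{"type":"array","items":{"type":"array","items":{"type":"array","items":{"type":"number"}}}},"fingers":{"type":"number"},"grip_force":{"type":"number"}},"required":["rows"]}

```bash
ls; mkdir -p pics; cat > h.py <<'E'
import numpy as np, cv2
from bench import r, viewer
def shot(name,fn=None):
    p=viewer.camera(name)
    if fn: cv2.imwrite('pics/'+fn,cv2.cvtColor(p['image'],cv2.COLOR_RGB2BGR))
    return p
def px2w(p,u,v,z=None,win=1):
    K=p['K'];T=p['world_from_camera']
    if z is None:
        u0,v0=int(round(u)),int(round(v))
        a=p['z_map'][max(0,v0-win):v0+win+1,max(0,u0-win):u0+win+1];a=a[a>0]
        z=np.median(a) if a.size else np.nan
    c=np.array([(u-K[0,2])/K[0,0]*z,-(v-K[1,2])/K[1,1]*z,-z,1])
    return (T@c)[:3]
def ray(p,u,v,h):
    a=p['world_from_camera'][:3,3];b=px2w(p,u,v,1000.)
    t=(h-a[2])/(b[2]-a[2]);return a+t*(b-a)
def w2px(p,X):
    c=np.linalg.inv(p['world_from_camera'])@np.r_[X,1];K=p['K']
    return np.array([K[0,0]*c[0]/-c[2]+K[0,2],K[1,1]*-c[1]/-c[2]+K[1,2]])
E
python3 - <<'E'
from h import *
for n in ['scene','side','wrist']:
    p=shot(n,n+'0.png'); print(n,p['K'].tolist(),np.round(p['world_from_camera'],3).tolist(),[k for k in p])
    for q in ['dish','hoop_bar','step','step_edge','case','bay','lid','lid_fin','rooster','cup_a','ladle']:
        try:
            o=viewer.landmark_of(p,q)
            for d in o[:3]: print(q,np.round(d['point'],1),round(d['conf'],2),np.round(px2w(p,*d['point']),0))
        except Exception as e: print(q,e)
print(r.get_state())
E
```

```text
pics
scene [[548.4631077158126, 0.0, 319.0172963967529], [0.0, 548.4631077158126, 242.63247023770873], [0.0, 0.0, 1.0]] [[-0.216, -0.757, 0.617, 1178.082], [0.976, -0.178, 0.124, 114.301], [0.016, 0.629, 0.777, 940.054], [0.0, 0.0, 0.0, 1.0]] ['image', 'z_map', 'K', 'world_from_camera', 'shot']
dish [260.3 248.4] 0.96 [ 481. -155.    6.]
dish [292.8 225.5] 0.92 [ 402. -103.    6.]
dish [200.2 243.8] 0.83 [ 500. -286.    7.]
hoop_bar [223.7 190.6] 0.7 [ 379. -267.   56.]
hoop_bar [254.2 230.8] 0.69 [ 478. -166.   58.]
hoop_bar [293.1 208.1] 0.58 [ 359. -113.   16.]
step_edge [193.4 263.8] 0.84 [ 667. -209.  175.]
step_edge [412.3 274.5] 0.66 [555. 168. 111.]
case [431.7 309.8] 0.64 [607. 213.  86.]
bay [464.4 315.1] 0.73 [551. 287.   6.]
bay [307.4 353.2] 0.53 [719.   6.  38.]
bay [245.9 345.8] 0.49 [ 715. -115.    7.]
lid it knows: bay, case, cup, dish, hoop, hoop_bar, ladle, lid_fin, rooster, step, step_edge
lid_fin [415.6 276.4] 0.61 [539. 176.  87.]
lid_fin [460.7 314.6] 0.41 [552. 280.   6.]
rooster [139.3 325.7] 0.81 [ 737. -312.   43.]
cup_a [305.4 351.3] 0.67 [720.   2.  44.]

[... 1476 characters left out ...]
': 1.65, 'joint_pos': array([-1.21800349e+00,  2.60027802e-01, -1.38126823e-01,  1.17270012e+00,
       -1.85538452e-05,  1.57077621e+00]), 'qvel': array([ 7.65893164e-04, -4.87665330e-04,  6.16702393e-04, -6.14102913e-05,
       -2.70617813e-04, -5.23566075e-04]), 'joint_torque': array([ 3.43192387e-04, -4.05605042e+01,  2.54229766e+01,  1.03381924e-03,
        4.33279388e-05, -6.99793802e-06]), 'tcp_pos': array([ 181.3843391 , -492.64610984,  231.27954657]), 'eef_rot': array([-2.71272957e-05,  9.84480686e-01,  1.75492959e-01, -1.42582629e-05]), 'ft_force': array([-0.08808469,  0.05949426,  0.39112153]), 'torque': array([0.0121223 , 0.03715306, 0.03261308]), 'finger_gap': 85.31484676898899}
```

View pics/scene0.png

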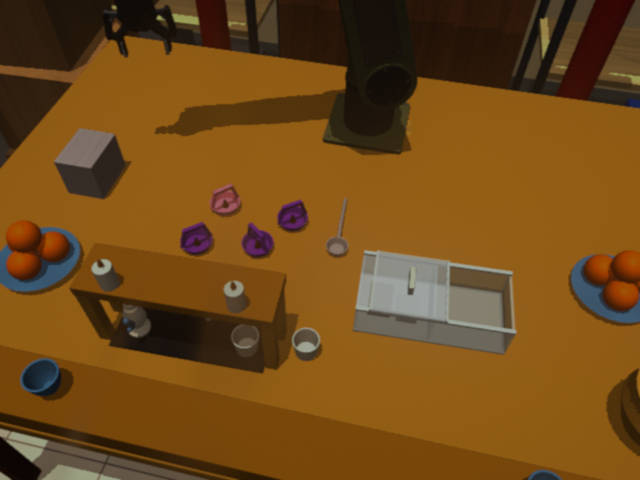

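View pics/side0.png

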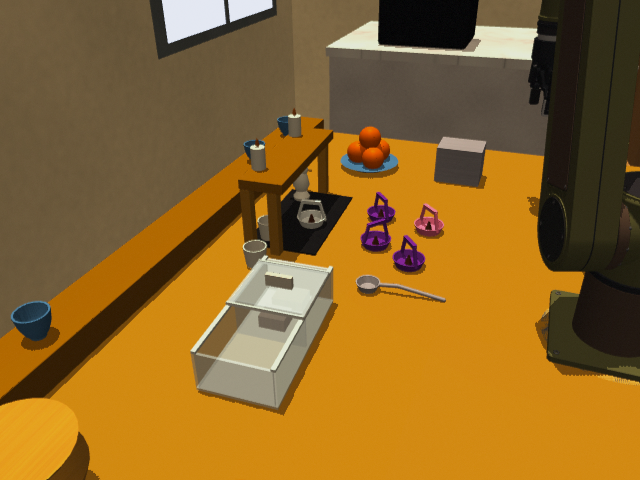

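View pics/wrist0.png

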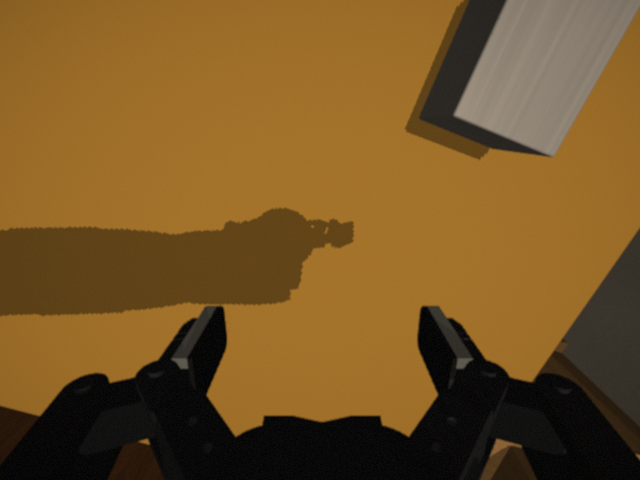

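```bash
python3 - <<'E'
from h import *
p=shot('side'); np.save('zs.npy',p['z_map'])
im=p['image'];c=im[180:245,270:360]
cv2.imwrite('pics/crop1.png',cv2.cvtColor(cv2.resize(c,None,fx=8,fy=8,interpolation=cv2.INTER_CUBIC),cv2.COLOR_RGB2BGR))
for q in ['hoop_bar','hoop','dish']:
    for d in viewer.landmark_of(p,q): print(q,np.round(d['point'],1),round(d['conf'],2),np.round(px2w(p,*d['point']),0))
def cloud(p):
    v,u=np.mgrid[0:480,0:640];z=p['z_map'];K=p['K']
    c=np.stack([(u-K[0,2])/K[0,0]*z,-(v-K[1,2])/K[1,1]*z,-z,np.ones_like(z)],-1)
    W=(c@p['world_from_camera'].T)[...,:3];W[z<=0]=np.nan;return W
W=cloud(p)
# dish cloud
for n,p in (('side',p),('scene',shot('scene'))):
    W=cloud(p); np.save('W'+n+'.npy',W)
    hi=(abs(W[...,2]-174)<5)&(W[...,0]>500)&(W[...,0]<850)&(W[...,1]>-550)&(W[...,1]<100)
    P=W[hi][:,:2]; r_=cv2.minAreaRect(P.astype(np.float32)); print(n,'plank',len(P),r_,cv2.boxPoints(r_).round().tolist(),np.median(W[hi][:,2]))
    hi=(W[...,2]>76)&(W[...,2]<93)&(W[...,0]>400)&(W[...,0]<800)&(W[...,1]>40)&(W[...,1]<500)
    P=W[hi][:,:2]; r_=cv2.minAreaRect(P.astype(np.float32)); print(n,'case',len(P),r_,cv2.boxPoints(r_).round().tolist(),np.median(W[hi][:,2]))
    hi=(W[...,2]>96)&(W[...,2]<114)&(W[...,0]>400)&(W[...,0]<800)&(W[...,1]>40)&(W[...,1]<500)
    P=W[hi]; 
    if len(P):r_=cv2.minAreaRect(P[:,:2].astype(np.float32)); print(n,'fin',len(P),r_,P.mean(0),P.max(0))
Ws=np.load('Wside.npy')
b=Ws[195:232,292:332].reshape(-1,3); col=im[195:232,292:332].reshape(-1,3)
k=(b[:,2]>8)&(b[:,2]<75)&(b[:,0]<730)&(b[:,1]>-300)
print(b[k].min(0),b[k].max(0),k.sum())
t=b[k&(b[:,2]>53)]; print(np.round(t))
E
```

```text
hoop_bar [411.4 241.5] 0.78 [ 381. -102.   64.]
hoop_bar [429.1 209. ] 0.72 [ 377. -267.   60.]
hoop_bar [375.6 222.8] 0.65 [ 474. -161.   61.]
hoop_bar [309.4 204.6] 0.6 [ 686. -295.    7.]
hoop_bar [379.2 198.5] 0.47 [ 505. -300.   51.]
hoop [427.1 229.1] 0.76 [ 377. -263.   10.]
hoop [375.9 243.6] 0.74 [ 470. -156.   11.]
hoop [381.9 219.9] 0.7 [ 464. -177.   62.]
hoop [406.6 266.9] 0.6 [382. -78.  16.]
hoop [312.9 223.4] 0.57 [ 631. -180.   21.]
dish [381.1 216.3] 0.95 [ 495. -288.   10.]
dish [403.9 263. ] 0.88 [ 394. -106.    6.]
dish [311.9 223.3] 0.83 [ 633. -178.   22.]
dish [378.3 246.1] 0.66 [ 460. -137.   17.]
dish [426.9 229.7] 0.61 [ 374. -240.   20.]
dish [368.4 288.9] 0.58 [434.  24.  16.]
side plank 2432 ((702.171875, -222.71942138671875), (103.37062072753906, 355.9775390625), 1.7610509395599365) [[645.0, -46.0], [656.0, -402.0], [759.0, -399.0], [748.0, -43.0]] 174.5069028681761
side case 4757 ((555.6438598632812, 214.67019653320312), (142.3285675048828, 294.8052673339844), 2.741574764251709) [[478.0, 359.0], [492.0, 64.0], [634.0, 71.0], [620.0, 365.0]] 86.06619199
[... 2507 characters left out ...]
  65.]
 [ 630. -206.   63.]
 [ 626. -204.   64.]
 [ 625. -206.   63.]
 [ 623. -207.   63.]
 [ 621. -210.   62.]
 [ 672. -203.   54.]
 [ 669. -202.   56.]
 [ 667. -202.   56.]
 [ 664. -203.   56.]
 [ 651. -201.   59.]
 [ 648. -201.   59.]
 [ 646. -202.   59.]
 [ 645. -205.   58.]
 [ 641. -201.   61.]
 [ 638. -202.   61.]
 [ 635. -199.   63.]
 [ 634. -203.   61.]
 [ 632. -206.   60.]
 [ 630. -207.   59.]
 [ 628. -208.   59.]
 [ 624. -205.   61.]
 [ 623. -208.   60.]
 [ 621. -210.   60.]
 [ 669. -201.   53.]
 [ 666. -202.   53.]
 [ 626. -208.   57.]
 [ 622. -205.   59.]
 [ 621. -209.   58.]
 [ 625. -207.   55.]
 [ 622. -205.   57.]
 [ 622. -210.   54.]
 [ 625. -206.   53.]
 [ 618. -207.   54.]]
```

View pics/crop1.png

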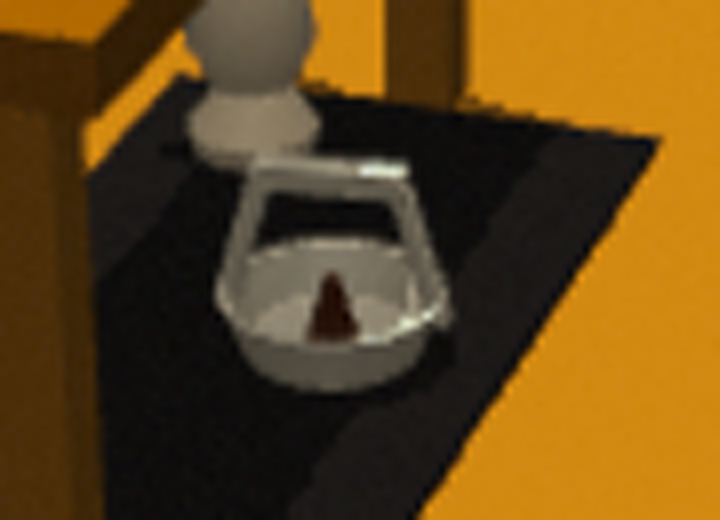

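```bash
cat >> h.py <<'E'
from scipy.spatial.transform import Rotation as Ro
def Rq(q): return Ro.from_quat([q[1],q[2],q[3],q[0]])
def tool(theta,psi,flip=1):
    """lean theta toward +x then yaw psi (deg); tool x faces robot"""
    t=np.radians(theta);s,c=np.sin(t),np.cos(t)
    M=np.array([[-c,0,s],[0,1,0],[-s,0,-c]])
    return Ro.from_euler('z',psi,degrees=True)*Ro.from_matrix(M)
def plan(p0,R0,p1,R1,n=None,vmax=45,wmax=0.14,dec=2):
    rv=(R0.inv()*R1).as_rotvec(); d=np.linalg.norm(p1-p0)
    if n is None: n=int(np.ceil(max(d/vmax,np.linalg.norm(rv)/wmax,1)))
    p,R=p0.copy(),R0; rows=[]
    for i in range(1,n+1):
        pt=p0+(p1-p0)*i/n; Rt=R0*Ro.from_rotvec(rv*i/n)
        t=np.round(R.inv().apply(pt-p)/10,dec); w=np.round((R.inv()*Rt).as_rotvec(),dec+1)
        rows.append((t+0.).tolist()+(w+0.).tolist()); p=p+R.apply(t*10); R=R*Ro.from_rotvec(w)
    for i in range(0,n,8): print([rows[i:i+8]])
    print('end',p.round(1),R.as_matrix().round(3).tolist()); return p,R
def now():
    s=r.get_state(); return np.array(s['tcp_pos']),Rq(s['eef_rot'])
E
python3 - <<'E'
from h import *
print(r.grip_point_offset, np.round(r.get_state()['tcp_pos'],1))
W=np.load('Wside.npy')
b=W[195:232,292:332].reshape(-1,3)
k=(b[:,2]>59)&(b[:,2]<75)&(b[:,0]<680)&(b[:,0]>610)&(b[:,1]>-230)
q=b[k];vx,vy,x0,y0=cv2.fitLine(q[:,:2].astype(np.float32),cv2.DIST_HUBER,0,.01,.01).ravel();print(np.degrees(np.arctan2(vy,vx)),x0,y0,q.min(0),q.max(0))
p,R=now()
Rz=tool(0,6)
print((R.inv()*Rz).as_rotvec())
E
```

```text
18.700000000000003 [ 181.4 -492.7  231.3]
8.3090315 645.26953 -203.87256 [ 621.26219364 -214.12937814   59.09537501] [ 668.76974839 -196.91178448   68.20506991]
[ 3.57101209e-05  1.00834117e-04 -2.89350266e+00]
```

Call:
jog_arm --rows '[[[0,0,-0.5,0,0,-0.1]]]' --fingers 0

```text
clock: 2.0
tcp_pos: [181.2, -492.2, 235.8]
eef_rot: [-0.001, 0.974, 0.226, -0.0]
ft_force: [0.7, 0.6, 0.5]
finger_gap: 85.5
```

```bash
python3 - <<'E'
from h import *
print(r.get_state()['joint_pos'].round(3))
E
```

```text
[-1.218  0.258 -0.129  1.185  0.     1.468]
```

```bash
python3 - <<'E'
from h import *
p,R=now()
p,R=plan(p,R,np.array([440,-290,260.]),tool(0,7))
p,R=plan(p,R,np.array([570,-206,180.]),tool(35,7))
E
```

```text
[[[1.53, -0.32, -0.11, 0.0, 0.0, -0.134], [1.56, -0.12, -0.12, 0.0, 0.0, -0.133], [1.56, 0.09, -0.11, 0.0, 0.0, -0.134], [1.54, 0.3, -0.12, 0.0, 0.0, -0.134], [1.48, 0.5, -0.11, 0.0, 0.0, -0.134], [1.4, 0.7, -0.12, 0.0, -0.001, -0.133], [1.29, 0.87, -0.11, 0.0, 0.0, -0.134], [1.17, 1.05, -0.12, 0.0, 0.0, -0.134]]]
[[[1.02, 1.18, -0.12, 0.0, 0.0, -0.134], [0.85, 1.31, -0.11, 0.0, 0.0, -0.133], [0.67, 1.42, -0.12, 0.0, 0.0, -0.134], [0.47, 1.49, -0.12, 0.0, 0.0, -0.134], [0.27, 1.54, -0.11, 0.0, 0.0, -0.134], [0.06, 1.56, -0.12, 0.0, 0.0, -0.133], [-0.14, 1.56, -0.11, 0.0, 0.0, -0.134], [-0.35, 1.52, -0.12, 0.0, 0.0, -0.134]]]
[[[-0.56, 1.46, -0.12, 0.0, -0.001, -0.133], [-0.74, 1.38, -0.11, 0.0, 0.0, -0.134], [-0.92, 1.27, -0.12, 0.0, 0.0, -0.134], [-1.08, 1.13, -0.11, 0.0, 0.0, -0.134], [-1.22, 0.97, -0.12, 0.0, 0.0, -0.133]]]
end [ 440. -290.  260.] [[-0.993, -0.121, 0.0], [-0.121, 0.993, -0.0], [-0.0, -0.0, -1.0]]
[[[-2.78, 1.35, 1.6, 0.0, -0.122, 0.0], [-2.57, 1.36, 1.93, 0.0, -0.122, 0.0], [-2.32, 1.35, 2.22, 0.0, -0.122, 0.0], [-2.03, 1.35, 2.5, 0.0, -0.123, 0.0], [-1.7, 1.35, 2.72, 0.0, -0.122, 0.0]]]
end [ 570.  -206.   179.9] [[-0.813, -0.121, 0.569], [-0.1, 0.993, 0.07], [-0.574, -0.0, -0.819]]
```

Call:
jog_arm --rows '[[[1.5,0,-0.3,0,0,-0.14],[1.5,0,-0.3,0,0,-0.14],[1.5,0,-0.3,0,0,-0.14],[1.5,0.3,-0.3,0,0,-0.14],[1.5,0.5,-0.3,0,0,-0.14],[1.4,0.7,-0.3,0,0,-0.14],[1.3,0.9,-0.3,0,0,-0.14],[1.2,1,-0.3,0,0,-0.14]]]'

```text
clock: 2.8
tcp_pos: [279.0, -417.1, 260.5]
eef_rot: [0.0, 0.704, 0.71, -0.0]
ft_force: [0.3, -0.2, 0.1]
finger_gap: 84.9
```

Call:
jog_arm --rows '[[[1,1.2,0,0,0,-0.14],[0.8,1.3,0,0,0,-0.14],[0.6,1.4,0,0,0,-0.14],[0.4,1.5,0,0,0,-0.14],[0.2,1.5,0,0,0,-0.14],[0,1.5,0,0,0,-0.14],[-0.2,1.5,0,0,0,-0.14],[-0.4,1.5,0,0,0,-0.14]]]'

```text
clock: 3.6
tcp_pos: [372.7, -338.4, 260.3]
eef_rot: [0.0, 0.22, 0.976, -0.0]
ft_force: [0.6, 1.0, -1.1]
finger_gap: 85.8
```

Call:
jog_arm --rows '[[[-0.6,1.4,0,0,0,-0.14],[-0.8,1.3,0,0,0,-0.14],[-1,1.2,0,0,0,-0.14],[-1.2,1,0,0,0,-0.14],[0,0,0,0,0,0],[0,0,0,0,0,0]]]'

```text
clock: 4.2
tcp_pos: [419.4, -299.0, 260.3]
eef_rot: [-0.0, -0.055, 0.998, -0.0]
ft_force: [-0.5, -0.4, 1.2]
finger_gap: 85.5
```

```bash
python3 - <<'E'
from h import *
p,R=now(); print(p,R.as_matrix().round(3).tolist(),r.get_state()['joint_pos'].round(3))
p,R=plan(p,R,np.array([560,-206,180.]),tool(35,7))
E
```

```text
[ 419.36408813 -299.01210494  260.25037845] [[-0.994, -0.11, -0.0], [-0.11, 0.994, -0.0], [0.0, -0.0, -1.0]] [-0.619  0.232 -0.1    1.239 -0.    -0.729]
[[[-3.0, 1.54, 1.6, -0.001, -0.122, -0.002], [-2.79, 1.54, 1.96, -0.001, -0.123, -0.003], [-2.52, 1.52, 2.29, 0.0, -0.122, -0.002], [-2.24, 1.52, 2.58, -0.001, -0.122, -0.003], [-1.91, 1.51, 2.83, -0.001, -0.122, -0.002]]]
end [ 560. -206.  180.] [[-0.813, -0.122, 0.569], [-0.1, 0.993, 0.07], [-0.573, 0.0, -0.819]]
```

Call:
jog_arm --rows '[[[-3.0,1.5,1.6,0,-0.122,0],[-2.8,1.5,2,0,-0.122,0],[-2.5,1.5,2.3,0,-0.122,0],[-2.2,1.5,2.6,0,-0.122,0],[-1.9,1.5,2.8,0,-0.122,0],[0,0,0,0,0,0],[0,0,0,0,0,0]]]'

```text
clock: 4.9
tcp_pos: [556.0, -209.7, 179.4]
eef_rot: [0.293, -0.052, 0.955, 0.017]
ft_force: [0.1, 0.0, -0.1]
finger_gap: 85.1
```

```bash
python3 - <<'E'
from h import *
p=shot('wrist','wrist1.png'); np.savez('w1.npz',z=p['z_map'],K=p['K'],T=p['world_from_camera'])
for q in ['hoop_bar','dish','step_edge']:
    for d in viewer.landmark_of(p,q): print(q,np.round(d['point'],1),round(d['conf'],2),np.round(px2w(p,*d['point']),0))
a,R=now(); print(a,R.as_matrix().round(3).tolist(),r.get_state()['joint_pos'].round(3))
E
```

```text
hoop_bar [423.2  27.3] 0.95 [ 473. -166.   63.]
hoop_bar [317.4 233.8] 0.78 [ 643. -203.   67.]
hoop_bar [482.2 227.8] 0.71 [678. -16.  16.]
hoop_bar [179.   46.9] 0.66 [ 497. -291.   63.]
dish [314.7 186.2] 0.87 [ 615. -208.   36.]
dish [197.8   7.1] 0.58 [ 494. -291.   14.]
step_edge [288.2 328.5] 0.56 [ 870. -222.   62.]
[ 559.91004614 -211.90779473  183.31935322] [[-0.819, -0.109, 0.563], [-0.092, 0.994, 0.059], [-0.566, -0.003, -0.824]] [-0.547  0.122 -0.656  0.293  0.351 -0.567]
```

View pics/wrist1.png

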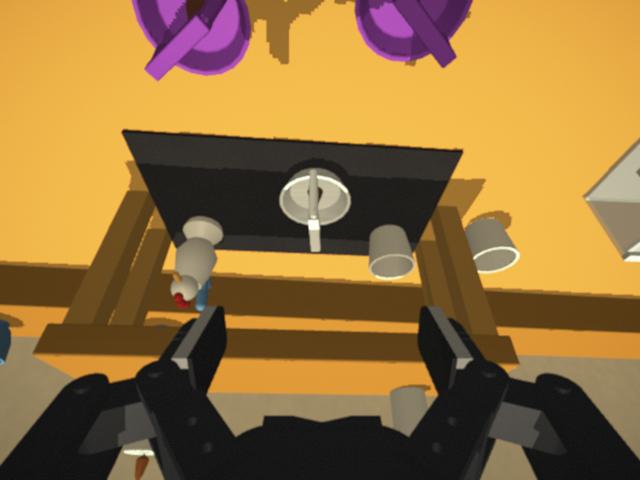

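```bash
python3 - <<'E'
from h import *
p=shot('wrist'); 
v,u=np.mgrid[0:480,0:640];z=p['z_map'];K=p['K']
c=np.stack([(u-K[0,2])/K[0,0]*z,-(v-K[1,2])/K[1,1]*z,-z,np.ones_like(z)],-1)
W=(c@p['world_from_camera'].T)[...,:3]
b=W[165:255,280:350].reshape(-1,3);
k=(b[:,2]>58)&(b[:,2]<75)&(b[:,0]<700);q=b[k]
print(k.sum(),q.min(0),q.max(0),np.median(q[:,2]))
print(cv2.minAreaRect(q[:,:2].astype(np.float32)))
vx,vy,x0,y0=cv2.fitLine(q[:,:2].astype(np.float32),cv2.DIST_HUBER,0,.01,.01).ravel();print(np.degrees(np.arctan2(vy,vx)),x0,y0)
for nm,s in (('rooster',(215,310,165,225)),('cup',(225,280,365,415))):
    b=W[s[0]:s[1],s[2]:s[3]].reshape(-1,3);b=b[(b[:,2]>15)&(b[:,2]<110)&(b[:,0]<790)];print(nm,np.percentile(b,[2,50,98],axis=0).round())
# plank underside/front face: pts z 140..180
k=(W[...,2]>140)&(W[...,2]<178)&(W[...,0]>600)&(W[...,0]<700);print(W[k].min(0),np.percentile(W[k],5,axis=0),k.sum())
a,R=now(); print(a)
E
```

```text
408 [ 621.0455964  -212.40161779   58.03753414] [ 668.72833575 -199.01524861   68.33088324] 66.44701755588923
((644.8116455078125, -205.970703125), (47.77892303466797, 8.809033393859863), 6.263127326965332)
7.275074 639.8975 -206.31859
rooster [[ 701. -373.   16.]
 [ 710. -323.   63.]
 [ 752. -308.  103.]]
cup [[ 690. -137.   17.]
 [ 707. -114.   37.]
 [ 737.  -91.   50.]]
[ 645.72640703 -398.93574584  140.0010941 ] [ 648.3464192  -386.37287569  152.43240593] 17623
[ 559.7072363  -211.66416787  182.95681757]
```

```bash
python3 - <<'E'
from h import *
p,R=now()
d=np.array([655.5,-205,46])-p; print('tool delta cm',R.inv().apply(d)/10)
E
```

```text
tool delta cm [-0.1550659  -0.34884347 16.72221901]
```

Call:
jog_arm --rows '[[[-0.15,-0.35,2.5,0,0,0],[0,0,3,0,0,0],[0,0,3,0,0,0],[0,0,2.5,0,0,0],[0,0,0,0,0,0],[0,0,0,0,0,0],[0,0,0,0,0,0]]]'

```text
clock: 5.85
tcp_pos: [621.7, -207.1, 92.0]
eef_rot: [0.295, -0.053, 0.954, 0.016]
ft_force: [0.4, -0.2, 0.3]
finger_gap: 85.5
```

```bash
python3 - <<'E'
from h import *
shot('wrist','wrist2.png')
p=shot('side','side2.png'); c=p['image'][100:260,240:400]
cv2.imwrite('pics/side2c.png',cv2.cvtColor(cv2.resize(c,None,fx=3.5,fy=3.5),cv2.COLOR_RGB2BGR))
p,R=now()
d=np.array([655.5,-205,46])-p; print(p,'tool delta cm',R.inv().apply(d)/10)
E
```

```text
[ 621.5410376  -207.00321055   92.18991036] tool delta cm [-0.18925861 -0.16711086  5.73093126]
```

View pics/wrist2.png

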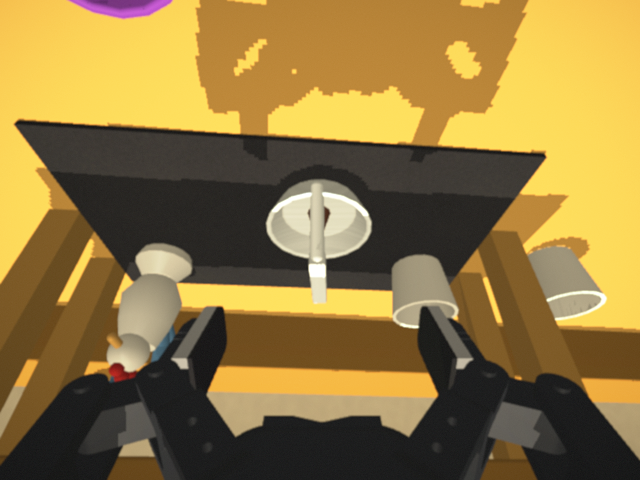

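View pics/side2c.png

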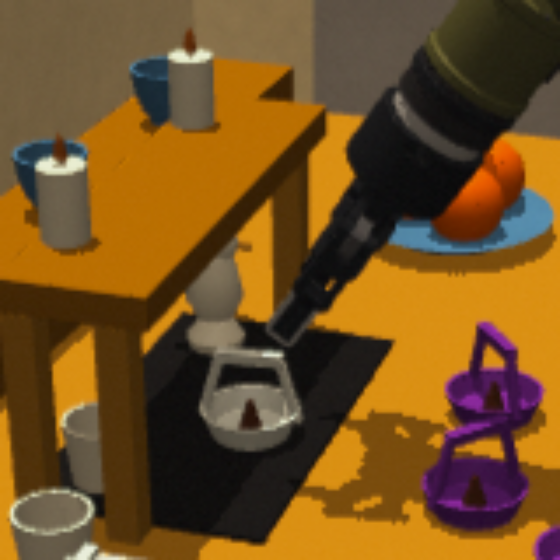

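Call:
jog_arm --rows '[[[-0.1,-0.1,1.8,0,0,0],[-0.1,-0.1,1.8,0,0,0],[0,0,1.6,0,0,0],[0,0,0.5,0,0,0],[0,0,0,0,0,0],[0,0,0,0,0,0],[0,0,0,0,0,0]]]'

```text
clock: 6.65
tcp_pos: [655.0, -204.9, 45.5]
eef_rot: [0.295, -0.053, 0.954, 0.016]
ft_force: [0.1, 0.4, -0.5]
finger_gap: 85.4
```

Call:
jog_arm --rows '[[[0,0,0,0,0,0],[0,0,0,0,0,0],[0,0,0,0,0,0],[0,0,0,0,0,0],[0,0,0,0,0,0],[0,0,0,0,0,0],[0,0,0,0,0,0],[0,0,0,0,0,0]]]' --fingers 1 --grip_force 50

```text
clock: 7.45
tcp_pos: [654.9, -204.6, 44.4]
eef_rot: [0.295, -0.053, 0.954, 0.016]
ft_force: [0.4, -1.0, -1.1]
finger_gap: 8.3
```

```bash
python3 - <<'E'
from h import *
shot('wrist','wrist3.png')
p=shot('side','side3.png'); c=p['image'][100:260,240:400]
cv2.imwrite('pics/side3c.png',cv2.cvtColor(cv2.resize(c,None,fx=3.5,fy=3.5),cv2.COLOR_RGB2BGR))
s=r.get_state();print(s['tcp_pos'],s['finger_gap'],s['ft_force'])
p,R=now();print('up+back in tool',R.inv().apply([-80,0,40])/10, R.as_matrix().round(3).tolist())
E
```

```text
[ 654.8488722  -204.58331855   44.37965166] 8.335300606443454 [ 0.14544951 -0.97398071  0.12664166]
up+back in tool [ 4.31190668  0.88278125 -7.78640855] [[-0.821, -0.111, 0.56], [-0.091, 0.994, 0.062], [-0.564, -0.0, -0.826]]
```

View pics/wrist3.png

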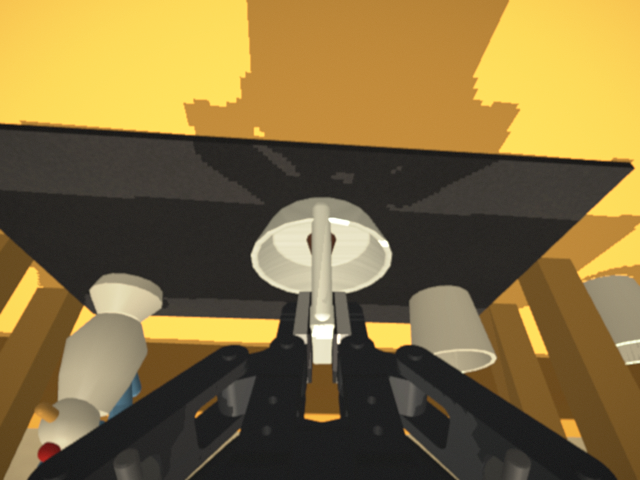

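View pics/side3c.png

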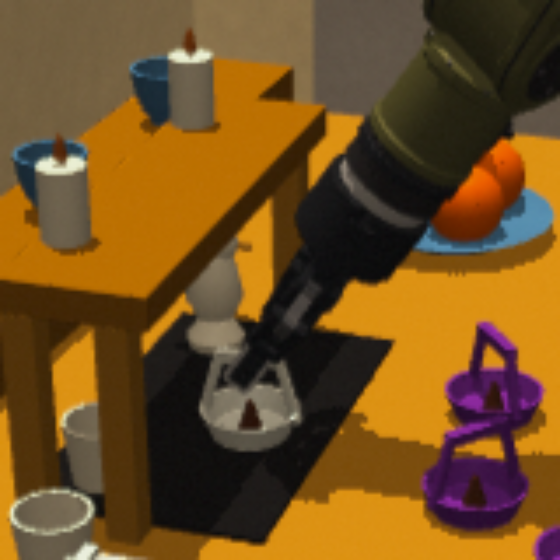

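Call:
jog_arm --rows '[[[0.4,0.1,-0.9,0,0,0],[0.8,0.2,-1.4,0,0,0],[1.0,0.2,-1.8,0,0,0],[1.1,0.2,-1.9,0,0,0],[1.0,0.2,-1.8,0,0,0],[0,0,0,0,0,0],[0,0,0,0,0,0],[0,0,0,0,0,0]]]' --grip_force 80

```text
clock: 8.35
tcp_pos: [575.3, -204.5, 84.9]
eef_rot: [0.295, -0.053, 0.954, 0.016]
ft_force: [0.0, 0.1, -1.5]
finger_gap: 7.6
```

```bash
python3 - <<'E'
from h import *
p=shot('side','side4.png'); c=p['image'][100:340,220:460]
cv2.imwrite('pics/side4c.png',cv2.cvtColor(cv2.resize(c,None,fx=2.4,fy=2.4),cv2.COLOR_RGB2BGR))
s=r.get_state();print(s['clock'],s['tcp_pos'],s['finger_gap'],s['ft_force'])
p,R=now();print('up',R.inv().apply([-80,0,140])/10)
E
```

```text
8.4 [ 575.38605869 -204.43973157   84.67106796] 7.747828461681827 [-0.35899436 -0.22025112 -1.3109753 ]
up [ -1.33578578   0.88025089 -16.04496291]
```

View pics/side4c.png

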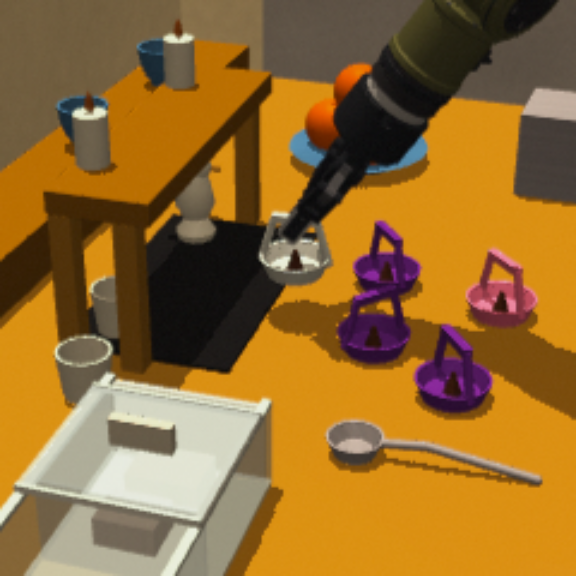

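Call:
jog_arm --rows '[[[-0.6,0.1,-3,0,0,0],[-0.6,0.1,-3,0,0,0],[-0.6,0.1,-3,0,0,0],[-0.6,0.2,-3,0,0,0],[-0.6,0.2,-3,0,0,0],[0,0,0,0,0,0],[0,0,0,0,0,0]]]'

```text
clock: 9.1
tcp_pos: [515.3, -204.3, 225.7]
eef_rot: [0.295, -0.053, 0.954, 0.016]
ft_force: [0.2, 0.3, -1.9]
finger_gap: 7.7
```

```bash
python3 - <<'E'
from h import *
p,R=now();print(p)
plan(p,R,np.array([577,300.5,205.]),R,n=16)
plan(p,R,np.array([577,300.5,205.]),tool(34.3,3.5),n=16)
s=r.get_state();print(s['finger_gap'],s['ft_force'],s['joint_pos'].round(2))
E
```

```text
[ 515.26415463 -204.26679651  225.69112644]
[[[-0.53, 3.09, 0.52, 0.0, 0.0, 0.0], [-0.54, 3.1, 0.51, 0.0, 0.0, 0.0], [-0.53, 3.09, 0.52, 0.0, 0.0, 0.0], [-0.54, 3.09, 0.52, 0.0, 0.0, 0.0], [-0.53, 3.09, 0.52, 0.0, 0.0, 0.0], [-0.53, 3.1, 0.51, 0.0, 0.0, 0.0], [-0.54, 3.09, 0.52, 0.0, 0.0, 0.0], [-0.53, 3.09, 0.52, 0.0, 0.0, 0.0]]]
[[[-0.53, 3.1, 0.51, 0.0, 0.0, 0.0], [-0.54, 3.09, 0.52, 0.0, 0.0, 0.0], [-0.53, 3.09, 0.52, 0.0, 0.0, 0.0], [-0.54, 3.09, 0.52, 0.0, 0.0, 0.0], [-0.53, 3.1, 0.51, 0.0, 0.0, 0.0], [-0.53, 3.09, 0.52, 0.0, 0.0, 0.0], [-0.54, 3.09, 0.52, 0.0, 0.0, 0.0], [-0.53, 3.1, 0.51, 0.0, 0.0, 0.0]]]
end [577.  300.5 205. ] [[-0.82, -0.111, 0.561], [-0.092, 0.994, 0.061], [-0.565, -0.001, -0.825]]
[[[-0.53, 3.09, 0.52, 0.002, 0.0, 0.003], [-0.53, 3.1, 0.51, 0.001, 0.0, 0.002], [-0.52, 3.1, 0.51, 0.002, 0.0, 0.003], [-0.51, 3.1, 0.5, 0.002, 0.0, 0.002], [-0.5, 3.1, 0.49, 0.001, 0.0, 0.003], [-0.49, 3.1, 0.5, 0.002, 0.001, 0.003], [-0.49, 3.11, 0.48, 0.002, 0.0, 0.002], [-0.47, 3.1, 0.48, 0.002, 0.0, 0.003]]]
[[[-0.47, 3.11, 0.47, 0.001, 0.0, 0.003], [-0.46, 3.12, 0.47, 0.002, 0.0, 0.002], [-0.46, 3.11, 0.47, 0.002, 0.0, 0.003], [-0.44, 3.12, 0.46, 0.001, 0.0, 0.002], [-0.44, 3.11, 0.45, 0.002, 0.0, 0.003], [-0.43, 3.12, 0.45, 0.002, 0.0, 0.003], [-0.42, 3.13, 0.44, 0.001, 0.0, 0.002], [-0.41, 3.12, 0.44, 0.002, 0.0, 0.003]]]
end [577.  300.5 205. ] [[-0.824, -0.061, 0.563], [-0.05, 0.998, 0.034], [-0.564, 0.0, -0.826]]
7.686459457067854 [ 0.20770412  0.28680364 -1.85189517] [-0.59  0.01 -0.65  0.43  0.37 -0.61]
```

Call:
jog_arm --rows '[[[-0.3,1.7,0.3,0,0,0],[-0.5,3.1,0.5,0,0,0],[-0.6,3.4,0.6,0,0,0],[-0.6,3.4,0.6,0,0,0],[-0.6,3.4,0.6,0,0,0],[-0.6,3.4,0.6,0,0,0],[-0.6,3.4,0.6,0,0,0],[-0.6,3.4,0.6,0,0,0]]]'

```text
clock: 9.9
tcp_pos: [546.5, 55.1, 211.0]
eef_rot: [0.293, -0.053, 0.955, 0.016]
ft_force: [0.6, 0.6, -2.4]
finger_gap: 7.1
```

Call:
jog_arm --rows '[[[-0.6,3.4,0.6,0,0,0],[-0.6,3.4,0.5,0,0,0],[-0.6,3.4,0.5,0,0,0],[-0.5,3.4,0.5,0,0,0],[-0.5,3.3,0.5,0,0,0],[-0.5,3.0,0.5,0,0,0],[-0.4,2.4,0.5,0,0,0],[-0.1,1.4,0.4,0,0,0]]]'

```text
clock: 10.7
tcp_pos: [574.4, 297.3, 199.4]
eef_rot: [0.293, -0.054, 0.954, 0.016]
ft_force: [-0.0, -0.5, -2.3]
finger_gap: 7.4
```

Call:
jog_arm --rows '[[[0,0,0,0,0,0],[0,0,0,0,0,0],[0,0,0,0,0,0]]]'

```text
clock: 11.0
tcp_pos: [574.4, 293.4, 201.1]
eef_rot: [0.294, -0.053, 0.954, 0.015]
ft_force: [-0.8, 0.0, -1.5]
finger_gap: 7.5
```

```bash
python3 - <<'E'
from h import *
shot('wrist','wrist5.png');shot('scene','scene5.png');p=shot('side','side5.png')
s=r.get_state();print(s['clock'],s['tcp_pos'],s['finger_gap'],s['ft_force'],s['joint_pos'].round(2))
p,R=now();print(R.inv().apply(np.array([577,300.5,205])-p)/10,R.as_matrix().round(3).tolist())
E
```

```text
11.15 [574.98790506 293.61261871 202.29219889] 7.420376504837881 [ 0.58245877  0.53497329 -2.14957685] [ 0.61  0.16 -0.56  0.31 -0.27  0.42]
[-0.3801455   0.66253937 -0.06854434] [[-0.821, -0.109, 0.561], [-0.09, 0.994, 0.061], [-0.564, -0.0, -0.826]]
```

View pics/side5.png

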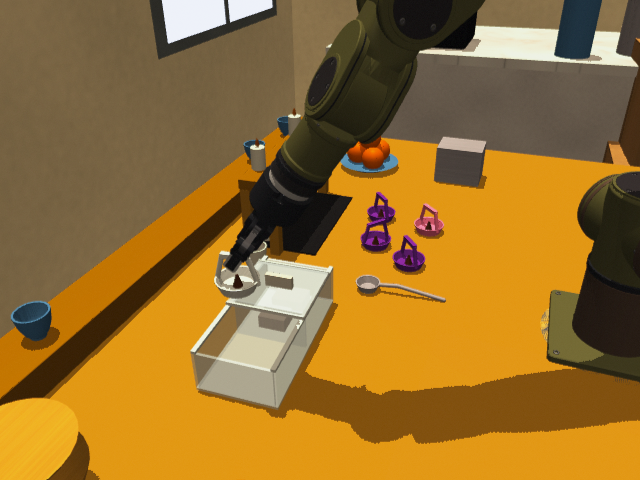

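View pics/scene5.png

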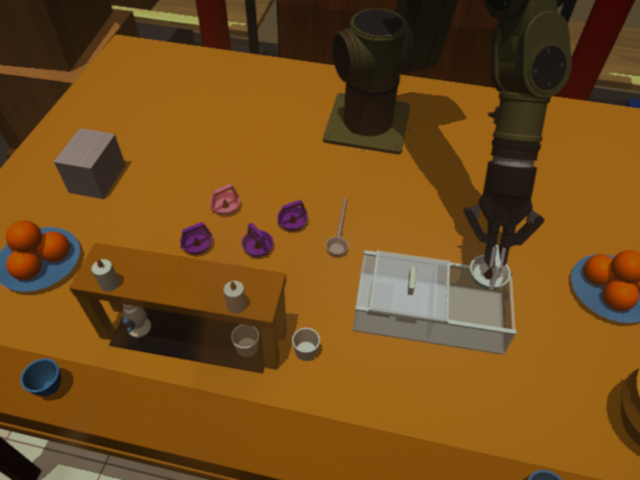

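View pics/wrist5.png

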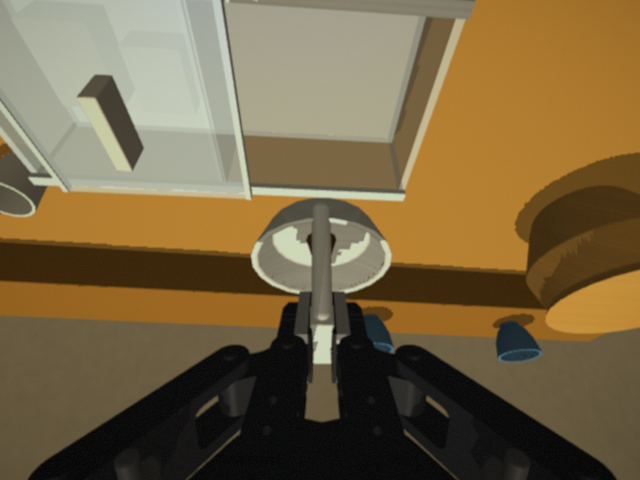

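```bash
cat >> h.py <<'E'
def casep(x,y,z,c=(556,216.5),yaw=2.9):
    t=np.radians(yaw);return np.array([c[0]+x*np.cos(t)-y*np.sin(t),c[1]+x*np.sin(t)+y*np.cos(t),z])
E
python3 - <<'E'
from h import *
ims=[]
for n,s in (('scene',(340,520,240,360)),('side',(180,350,240,420))):
    p=shot(n);im=cv2.cvtColor(p['image'],cv2.COLOR_RGB2BGR);im=cv2.resize(im,None,fx=4,fy=4)
    def L(a,b,col): cv2.line(im,*[tuple(int(v*4) for v in w2px(p,casep(*q))) for q in (a,b)],col,1)
    for z,col in ((81,(0,0,255)),(0,(255,0,0))):
        c=[(-70,-145,z),(70,-145,z),(70,145,z),(-70,145,z)]
        for i in range(4): L(c[i],c[(i+1)%4],col)
    L((-25,-47.5,110),(25,-47.5,110),(0,255,0))
    L((-70,24,86),(70,24,86),(0,255,0))
    ims.append(im[s[2]*4:s[3]*4,s[0]*4:s[1]*4])
cv2.imwrite('pics/ov1.png',ims[0]);cv2.imwrite('pics/ov2.png',cv2.resize(ims[1],None,fx=.8,fy=.8))
E
```

```text
(no output)
```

View pics/ov1.png

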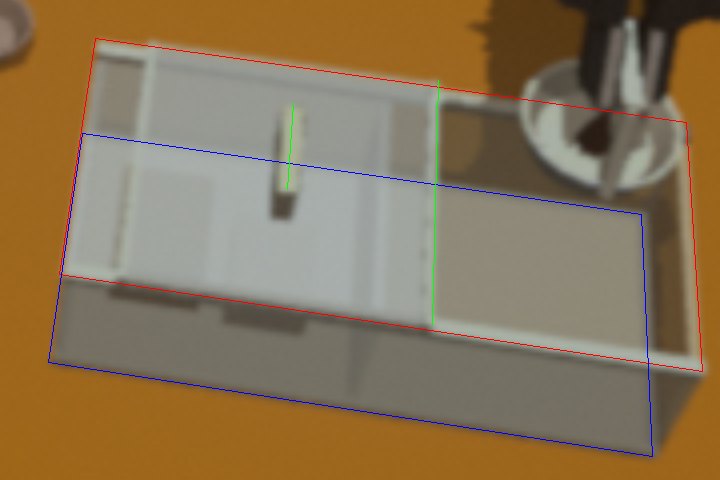

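View pics/ov2.png

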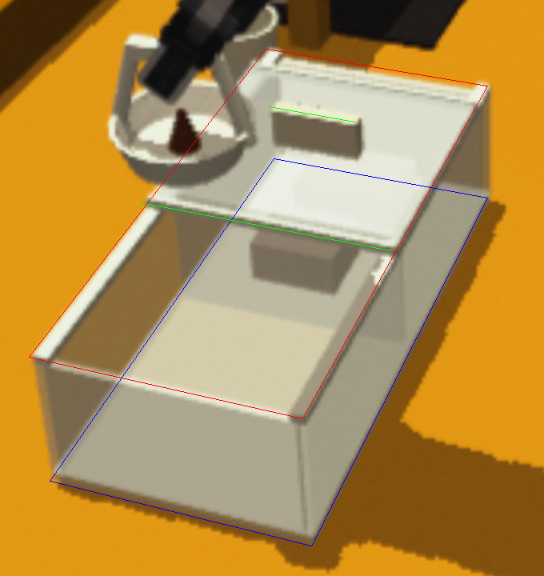

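Call:
jog_arm --rows '[[[-0.4,0.6,0,0,0,0],[1.1,0,1.6,0,0,0],[1.4,0,2.0,0,0,0],[1.4,0,2.0,0,0,0],[1.4,0,2.0,0,0,0],[1.1,0,1.6,0,0,0],[0,0,0,0,0,0],[0,0,0,0,0,0]]]'

```text
clock: 12.05
tcp_pos: [577.0, 301.3, 92.6]
eef_rot: [0.295, -0.053, 0.954, 0.016]
ft_force: [0.4, 0.4, -1.9]
finger_gap: 7.2
```

```bash
python3 - <<'E'
from h import *
shot('scene','scene6.png');p=shot('side','side6.png')
cv2.imwrite('pics/side6c.png',cv2.cvtColor(cv2.resize(p['image'][200:420,170:390],None,fx=2.7,fy=2.7),cv2.COLOR_RGB2BGR))
s=r.get_state();print(s['clock'],s['tcp_pos'],s['finger_gap'],s['ft_force'],s['joint_pos'].round(2))
p,R=now();print(R.inv().apply(np.array([577,300.5,46])-p)/10)
E
```

```text
12.15 [578.05397812 301.93590923  94.37633072] 7.193516013072585 [ 0.32016867  0.88626202 -1.53180499] [ 0.62  0.31 -0.71  0.01 -0.28  0.43]
[ 2.8396021  -0.13770442  3.91817792]
```

View pics/side6c.png

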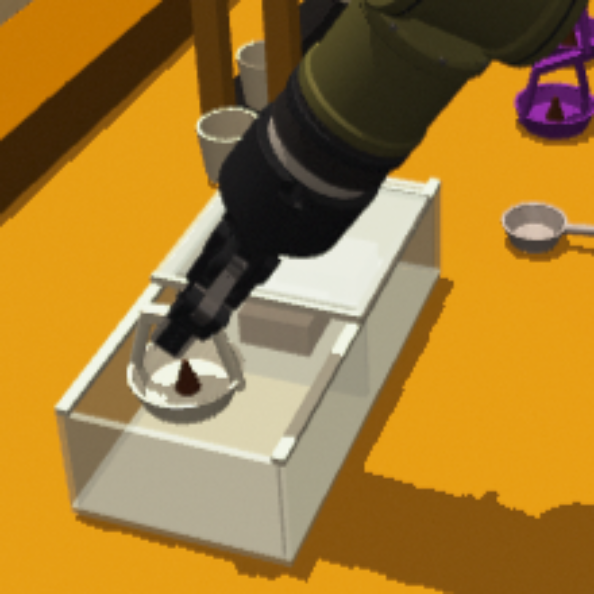

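View pics/scene6.png

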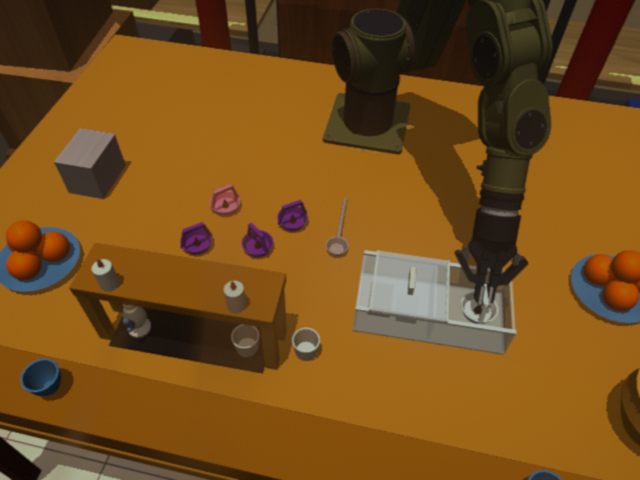

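Call:
jog_arm --rows '[[[0.7,-0.1,1.0,0,0,0],[0.7,0,1.0,0,0,0],[0.6,0,0.9,0,0,0],[0.4,0,0.6,0,0,0],[0,0,0,0,0,0],[0,0,0,0,0,0],[0,0,0,0,0,0]]]'

```text
clock: 12.85
tcp_pos: [577.4, 300.4, 51.1]
eef_rot: [0.295, -0.053, 0.954, 0.017]
ft_force: [-0.2, 0.4, -2.3]
finger_gap: 7.5
```

```bash
python3 - <<'E'
from h import *
p=shot('side','side7.png')
cv2.imwrite('pics/side7c.png',cv2.cvtColor(cv2.resize(p['image'][200:420,170:390],None,fx=2.7,fy=2.7),cv2.COLOR_RGB2BGR))
s=r.get_state();print(s['clock'],s['tcp_pos'],s['finger_gap'],s['ft_force'],s['joint_pos'].round(2))
E
```

```text
12.9 [577.33289842 300.35490766  51.00331254] 7.321892782070738 [ 0.04178836  0.48384819 -2.13606163] [ 0.61  0.38 -0.77 -0.11 -0.28  0.43]
```

View pics/side7c.png

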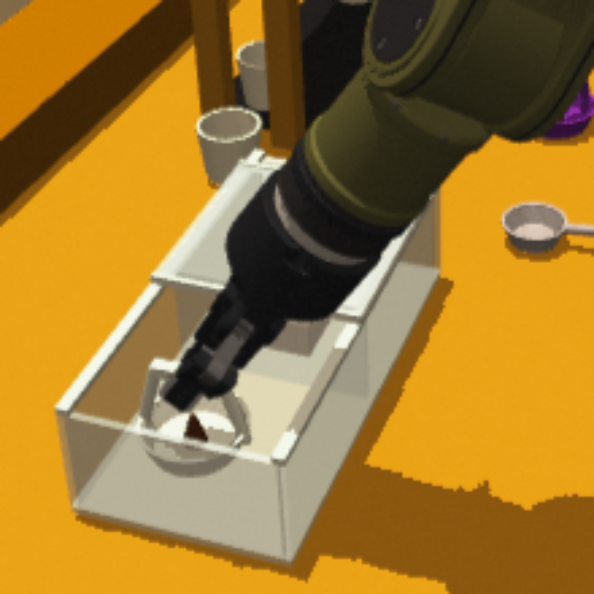

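Call:
jog_arm --rows '[[[0.12,0,0.16,0,0,0],[0.12,0,0.16,0,0,0],[0,0,0,0,0,0],[0,0,0,0,0,0],[0,0,0,0,0,0]]]'

```text
clock: 13.4
tcp_pos: [576.5, 299.9, 45.9]
eef_rot: [0.295, -0.053, 0.954, 0.016]
ft_force: [-0.2, 0.3, -1.4]
finger_gap: 7.7
```

Call:
jog_arm --rows '[[[0.06,0,0.08,0,0,0],[0.06,0,0.08,0,0,0],[0,0,0,0,0,0],[0,0,0,0,0,0]]]'

```text
clock: 13.8
tcp_pos: [576.9, 299.7, 45.4]
eef_rot: [0.296, -0.053, 0.954, 0.016]
ft_force: [-4.5, -2.3, 7.9]
finger_gap: 7.8
```

Call:
jog_arm --rows '[[[0,0,0,0,0,0],[0,0,0,0,0,0],[0,0,0,0,0,0],[0,0,0,0,0,0],[0,0,0,0,0,0],[0,0,0,0,0,0]]]' --fingers 0.6

```text
clock: 14.4
tcp_pos: [576.4, 299.9, 43.8]
eef_rot: [0.295, -0.053, 0.954, 0.016]
ft_force: [0.0, 0.8, -0.4]
finger_gap: 34.4
```

```bash
python3 - <<'E'
from h import *
p=shot('side','side8.png');shot('wrist','wrist8.png')
cv2.imwrite('pics/side8c.png',cv2.cvtColor(cv2.resize(p['image'][200:420,170:390],None,fx=2.7,fy=2.7),cv2.COLOR_RGB2BGR))
s=r.get_state();print(s['clock'],s['tcp_pos'],s['finger_gap'],s['ft_force'],s['joint_pos'].round(2))
E
```

```text
14.5 [576.39061682 299.86529608  43.8509534 ] 33.68720705900155 [-0.2259901   0.7343524   0.22338941] [ 0.61  0.39 -0.77 -0.13 -0.28  0.43]
```

View pics/side8c.png

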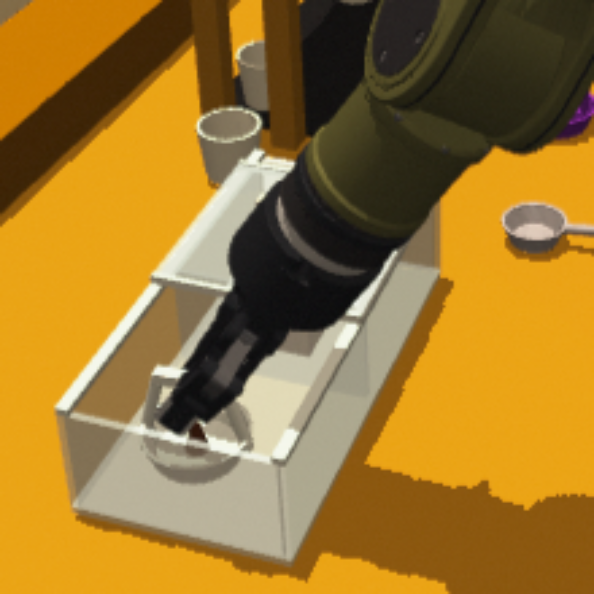

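View pics/wrist8.png

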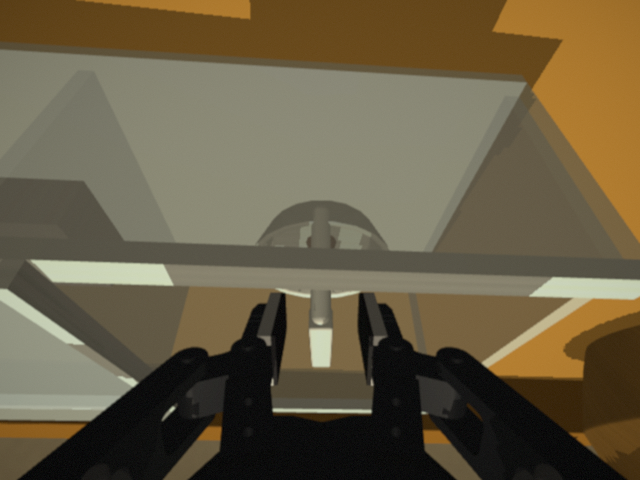

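Call:
jog_arm --rows '[[[0,0,-1,0,0,0],[0,0,-2,0,0,0],[0,0,-3,0,0,0],[0,0,-3,0,0,0],[0,0,-3,0,0,0],[0,0,-3,0,0,0],[0,0,-3,0,0,0],[0,0,0,0,0,0]]]'

```text
clock: 15.3
tcp_pos: [475.4, 289.8, 197.1]
eef_rot: [0.297, -0.053, 0.953, 0.018]
ft_force: [1.5, 0.6, 0.1]
finger_gap: 34.3
```

```bash
python3 - <<'E'
from h import *
p=shot('side','side9.png')
cv2.imwrite('pics/side9c.png',cv2.cvtColor(cv2.resize(p['image'][200:420,170:390],None,fx=2.7,fy=2.7),cv2.COLOR_RGB2BGR))
p,R=now(); print(p)
fin=casep(0,-48,0); print(fin)
plan(p,R,np.array([fin[0],fin[1],170.]),tool(0,2.9))
E
```

```text
[475.59656821 289.60493815 195.38223081]
[558.42846112 168.56147086   0.        ]
[[[-0.85, -2.59, 1.19, 0.004, 0.121, 0.012], [-1.02, -2.58, 1.09, 0.004, 0.12, 0.011], [-1.17, -2.56, 0.97, 0.005, 0.121, 0.012], [-1.31, -2.54, 0.83, 0.004, 0.12, 0.012], [-1.43, -2.52, 0.68, 0.004, 0.121, 0.012]]]
end [558.4 168.6 170. ] [[-0.999, -0.05, -0.0], [-0.05, 0.999, 0.0], [0.0, 0.0, -1.0]]
```

View pics/side9c.png

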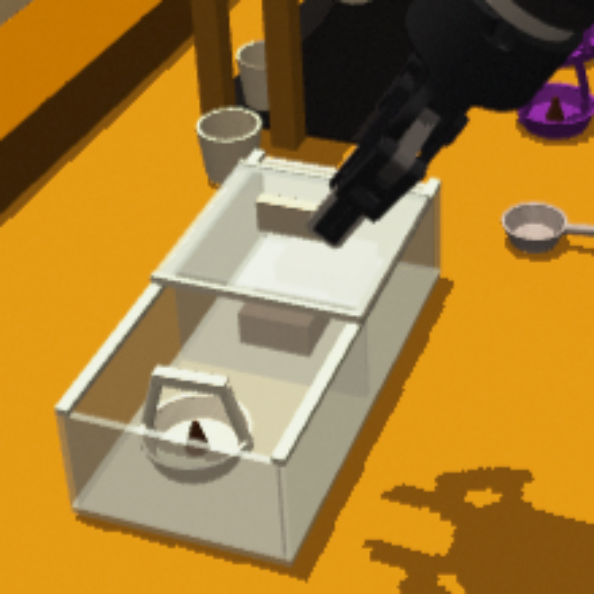

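Call:
jog_arm --rows '[[[-0.8,-2.6,1.0,0,0.12,0.01],[-1.0,-2.6,0.9,0,0.12,0.01],[-1.2,-2.6,0.8,0,0.12,0.01],[-1.3,-2.5,0.7,0,0.12,0.01],[-1.4,-2.5,0.6,0.02,0.12,0.02],[0,0,0,0,0,0],[0,0,0,0,0,0],[0,0,0,0,0,0]]]' --fingers 0.5

```text
clock: 16.15
tcp_pos: [554.1, 167.7, 172.2]
eef_rot: [-0.001, -0.027, 1.0, -0.003]
ft_force: [-0.1, 0.6, -0.4]
finger_gap: 42.7
```

```bash
python3 - <<'E'
from h import *
p=shot('side','side10.png')
cv2.imwrite('pics/side10c.png',cv2.cvtColor(cv2.resize(p['image'][200:420,170:390],None,fx=2.7,fy=2.7),cv2.COLOR_RGB2BGR))
p=shot('wrist','wrist10.png'); 
for d in viewer.landmark_of(p,'lid_fin'): print(d,px2w(p,*d['point']).round(), ray(p,*d['point'],110).round(1))
p,R=now(); print(p)
fin=casep(0,-48,0)
plan(p,R,np.array([fin[0],fin[1],150.]),tool(0,2.9))
print(r.get_state()['finger_gap'])
E
```

```text
{'point': [318.6, 264.3], 'conf': 0.88} [558. 167. 111.] [558.3 167.2 110. ]
[553.90512806 168.28191059 174.00386467]
[[[-0.45, 0.01, 2.4, -0.005, 0.0, 0.004]]]
end [558.4 168.5 150. ] [[-0.999, -0.05, -0.0], [-0.05, 0.999, 0.0], [0.0, 0.0, -1.0]]
42.81377949278544
```

View pics/wrist10.png

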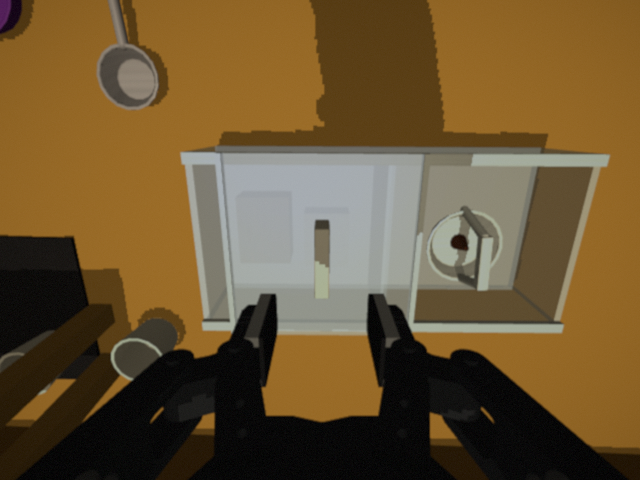

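View pics/side10c.png

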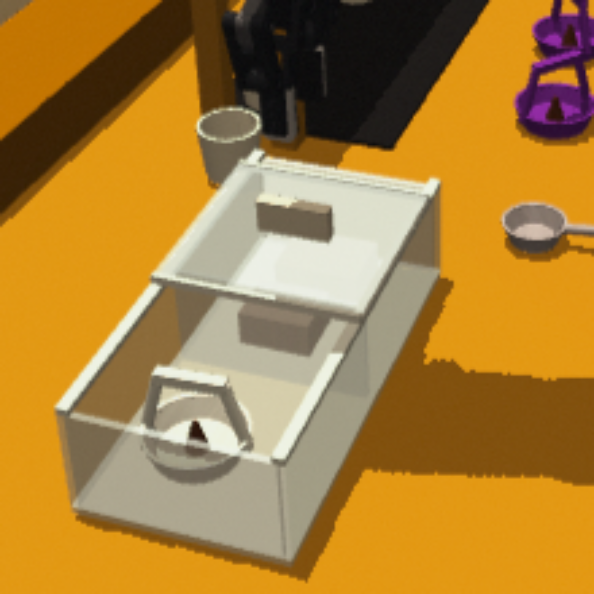

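Call:
jog_arm --rows '[[[-0.4,0,1.5,0,0,0],[0,0,2.2,0,0,0],[0,0,2.2,0,0,0],[0,0,1.5,0,0,0],[0,0,0.6,0,0,0],[0,0,0,0,0,0],[0,0,0,0,0,0],[0,0,0,0,0,0]]]'

```text
clock: 17.1
tcp_pos: [560.0, 167.9, 94.5]
eef_rot: [0.001, -0.026, 1.0, -0.002]
ft_force: [0.6, -0.7, -1.1]
finger_gap: 42.8
```

Call:
jog_arm --rows '[[[0,0,0,0,0,0],[0,0,0,0,0,0],[0,0,0,0,0,0],[0,0,0,0,0,0],[0,0,0,0,0,0],[0,0,0,0,0,0]]]' --fingers 1 --grip_force 25

```text
clock: 17.7
tcp_pos: [559.6, 167.6, 93.7]
eef_rot: [-0.0, -0.026, 1.0, -0.002]
ft_force: [0.0, 0.5, 5.6]
finger_gap: 9.1
```

```bash
python3 - <<'E'
from h import *
p=shot('side','side11.png')
cv2.imwrite('pics/side11c.png',cv2.cvtColor(cv2.resize(p['image'][200:420,170:390],None,fx=2.7,fy=2.7),cv2.COLOR_RGB2BGR))
p,R=now(); print(p,R.as_matrix().round(3).tolist())
s=r.get_state();print(s['finger_gap'],s['ft_force'])
d=casep(0,72.5,p[2])-casep(0,-48,p[2]);print('slide tool cm',R.inv().apply(d)/10)
E
```

```text
[559.60161175 167.55353691  93.71784533] [[-0.999, -0.052, -0.0], [-0.052, 0.999, -0.005], [0.0, -0.005, -1.0]]
9.445424614643354 [-0.21090404  0.64779594  5.62562358]
slide tool cm [-0.02181543 12.04983965 -0.05820981]
```

View pics/side11c.png

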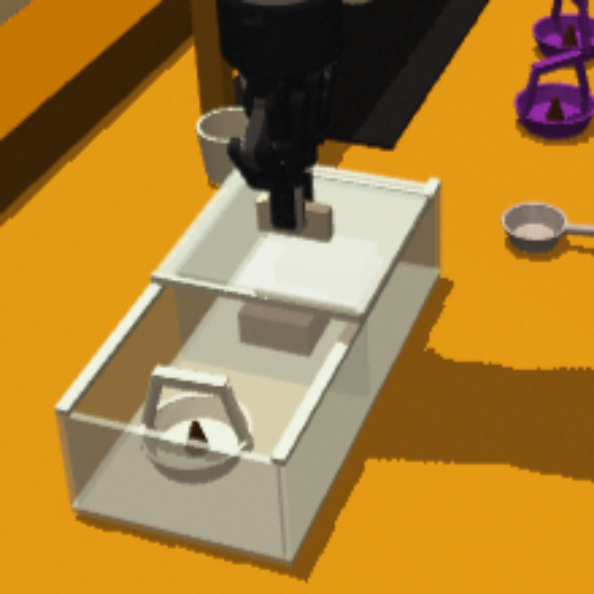

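Call:
jog_arm --rows '[[[0,0.5,-0.1,0,0,0],[0,1.2,0,0,0,0],[0,2,0,0,0,0],[0,2,0,0,0,0],[0,2,0,0,0,0],[0,2,0,0,0,0],[0,1.4,0,0,0,0],[0,0.4,0,0,0,0]]]'

```text
clock: 18.55
tcp_pos: [553.9, 284.4, 93.8]
eef_rot: [0.0, -0.027, 1.0, -0.002]
ft_force: [3.9, -1.2, 1.9]
finger_gap: 9.4
```

Call:
jog_arm --rows '[[[0,0,0,0,0,0],[0,0,0,0,0,0],[0,0,0,0,0,0]]]'

```text
clock: 18.85
tcp_pos: [554.0, 282.3, 93.8]
eef_rot: [0.0, -0.026, 1.0, -0.002]
ft_force: [5.1, 1.6, -1.1]
finger_gap: 9.3
```

```bash
python3 - <<'E'
from h import *
p=shot('side','side12.png')
cv2.imwrite('pics/side12c.png',cv2.cvtColor(cv2.resize(p['image'][200:420,170:390],None,fx=2.7,fy=2.7),cv2.COLOR_RGB2BGR))
p,R=now(); print(p,casep(0,72.5,0))
s=r.get_state();print(s['finger_gap'],s['ft_force'])
E
```

```text
[553.95254752 282.14334477  93.75568145] [552.33201184 288.9071534    0.        ]
9.44633279285213 [ 3.97221329  1.32524257 -0.92930195]
```

View pics/side12c.png

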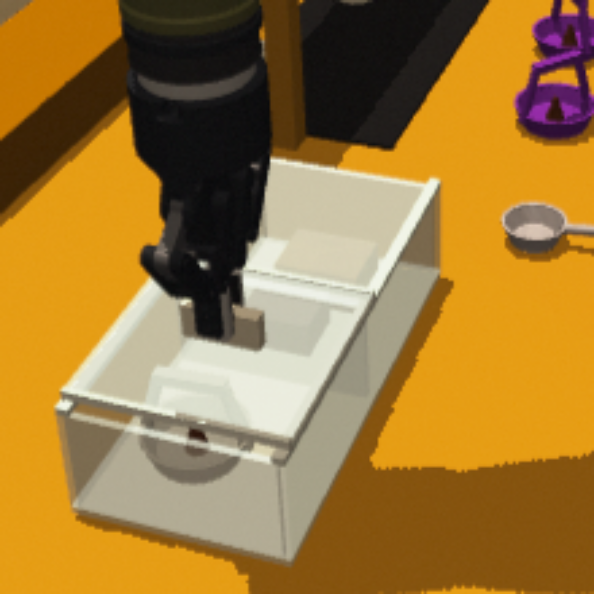

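Call:
jog_arm --rows '[[[-0.05,0.2,0,0,0,0],[-0.05,0.2,0,0,0,0],[0,0.2,0,0,0,0],[0,0.1,0,0,0,0],[0,0,0,0,0,0],[0,0,0,0,0,0]]]'

```text
clock: 19.5
tcp_pos: [553.6, 288.9, 93.7]
eef_rot: [-0.001, -0.026, 1.0, -0.003]
ft_force: [2.2, -3.2, 5.8]
finger_gap: 9.3
```

Call:
jog_arm --rows '[[[0,0.2,0,0,0,0],[0,0,0,0,0,0],[0,0,0,0,0,0]]]'

```text
clock: 19.8
tcp_pos: [553.6, 288.9, 93.7]
eef_rot: [-0.001, -0.026, 1.0, -0.005]
ft_force: [2.3, -8.4, 6.5]
finger_gap: 9.0
```

Call:
jog_arm --rows '[[[0,0,0,0,0,0],[0,0,0,0,0,0],[0,0,0,0,0,0],[0,0,0,0,0,0],[0,0,0,0,0,0]]]' --fingers 0.5

```text
clock: 20.3
tcp_pos: [553.3, 291.6, 93.2]
eef_rot: [-0.001, -0.027, 1.0, -0.003]
ft_force: [-0.1, 0.3, -0.2]
finger_gap: 42.5
```

Call:
jog_arm --rows '[[[0,0,-0.5,0,0,0],[0,0,-1.5,0,0,0],[0,0,-2.5,0,0,0],[0,0,-3,0,0,0],[0,0,-3,0,0,0],[0,0,-2,0,0,0],[0,0,0,0,0,0],[0,0,0,0,0,0]]]'

```text
clock: 21.1
tcp_pos: [554.0, 292.1, 218.8]
eef_rot: [-0.0, -0.026, 1.0, -0.002]
ft_force: [0.0, -0.5, 0.4]
finger_gap: 42.5
```

```bash
python3 - <<'E'
from h import *
p=shot('side','side13.png')
cv2.imwrite('pics/side13c.png',cv2.cvtColor(cv2.resize(p['image'][200:420,170:390],None,fx=2.7,fy=2.7),cv2.COLOR_RGB2BGR))
shot('scene','scene13.png')
p=shot('wrist','wrist13.png')
for d in viewer.landmark_of(p,'lid_fin'): print(d,ray(p,*d['point'],110).round(1))
for d in viewer.landmark_of(p,'dish'): print(d,ray(p,*d['point'],5).round(1))
print(casep(0,72.5,0)); p,R=now();print(p,r.get_state()['ft_force'])
E
```

```text
{'point': [317.5, 238.0], 'conf': 0.95} [553.6 289.1 110. ]
{'point': [32.5, 80.1], 'conf': 0.46} [442.7   6.8   5. ]
[552.33201184 288.9071534    0.        ]
[553.08407866 291.600605   217.1028497 ] [ 0.68162166  1.171137   -0.27795009]
```

View pics/side13c.png

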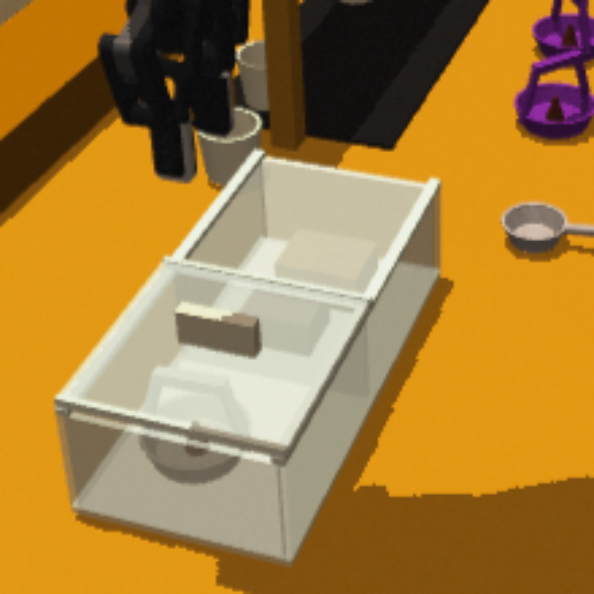

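View pics/scene13.png

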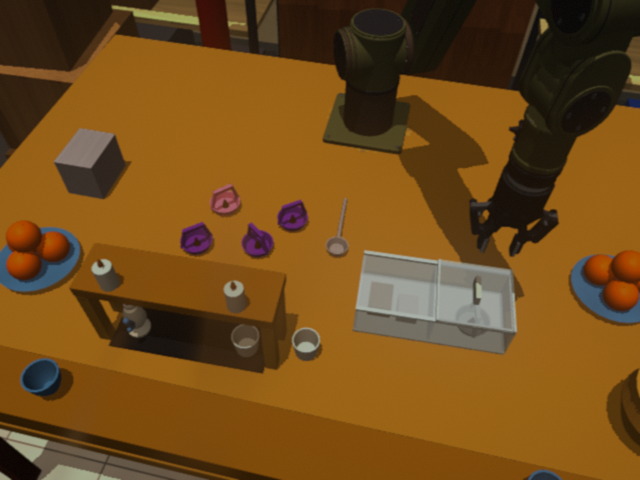

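View pics/wrist13.png

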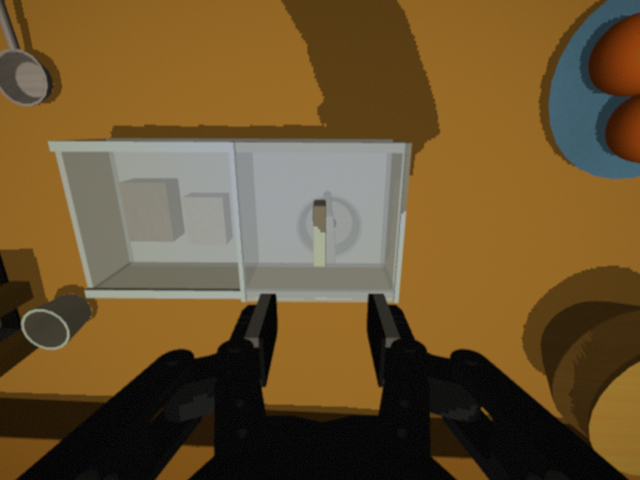

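```bash
python3 -c "
from bench import job_done; print(job_done())"
```

```text
the job is handed in; nothing more can be done
None
```

The silver incense dish is in the acrylic box and the lid is slid shut over it. The job was handed in at about 21 s of the 72 s, and no verdict was reported.

- **What I did:** I pinched the dish by its hoop with the tool tilted about 35°. I drew it out from under the step and lowered it into the compartment until it touched the floor at about 8 N. I then released it, pinched the lid's fin and slid the lid to its stop.
- **Lid:** It stopped with the push force rising to 8 N. The fin sits at (553.6, 289.1) mm, against an expected shut position of (552.3, 288.9) mm, so the lid is shut to within about 1–2 mm.
- **Dish:** It showed upright on the compartment floor in the side view before and after the lid closed. I judged this by eye and did not measure the tilt.
- **Robot:** The gripper was open and about 125 mm clear of the box, with near-zero wrist force.
- **Other things:** The rooster, ladle and both cups looked unmoved in the final pictures. I did not measure their shifts.
- **Check that failed:** In the last wrist picture the network did not find the dish through the lid. It reported only a low-confidence false hit on the ladle, so I relied on the pictures instead.

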